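# Index the marking table to the round tag

## Robot

A 6-joint arm with a two-finger parallel gripper is mounted at the origin on the work surface. World frame = base frame: x ahead of the robot, y to its left, z up, the work surface at z = 0. Lengths are in mm, angles in rad, forces in N, time in s.
With the tool pointing down it reaches from about 350 to 975 mm from the base axis. Payload 7.1 kg.
Tool frame: the origin (TCP) lies midway between the tips of the shut fingers; the grasp point (between the pads) lies 19 mm behind it (ctrl.grasp_offset is the distance from the TCP to the grasp point, in mm); z points along the fingers, y is the line along which they close (so a half turn about z gives the same grasp; the last joint's range is limited). The gripper opens to 88 mm and grips with 3 to 60 N. Pads are 20 mm wide; open, the fingers measure 115 mm over their backs; the gripper's body (75 mm by 178 mm) begins 61 mm behind the grasp point.
Start: joints at [1.102, 0.423, 1.63, -0, 1.089, -0.019], TCP at [271.708, 562.832, 222.675] pointing down, gripper open.
Joint ranges: [-3, 3], [-0.9, 2.11], [0.09, 2.58], [-1.31, 4.45], [0.11, 2.69], [-2.54, 2.54]. Speed limits (rad/s): [2.39, 2.39, 3.01, 3.14, 3.14, 3.14].

## Interface

Orientations are given as a rotation vector (axis times angle).
In Python, from workcell import ctrl gives the robot as it stands. The module is installed in compiled form; this text tells all that it offers.
- The arm moves only by the tool servo_tool, never from a script. Its argument "rows" is a list of rows, each a list of 7 numbers: the turn, a rotation vector about the tool's x, y, z as a fraction of full scale, then the shift along the tool's x, y, z as a fraction of full scale, then the finger opening in mm, from 0 to 87.8. A call has 1 to 10 rows; each row is the pose to reach, as a shift and turn from the pose commanded when the call began, along the tool's axes at that moment; what a row does not reach only later rows make up. Full scale, the value 1, is 20 cm for a shift and 1.5 rad for a turn. A row lasts 1/8 s, in which the tool goes at most 62.5 mm and 10.7 degrees, less where a joint would pass 70% of its speed; a pose out of reach is approached as far as the arm can. A call with a number of a shift or a turn outside -1 to 1 is refused whole. A call with a gripper value outside its range is refused whole. The fingers move at their own pace and stop on an object; the grip force is fixed at half the most. Time passes only in rows, so rows that repeat a pose let the fingers close. It gives the time, the measured TCP pose, the force, the opening and the grip force at its end, in the units of the state.
- ctrl.get_obs(): the state, without advancing time (a new reading comes with each control period).
- ctrl.get_image(name): name is "scene" or "top"; returns (picture, depth): 420x560x3 uint8, red, green, blue; 420x560 float32, mm along the optical axis (not along the pixel's ray), 0 where there is no reading.
- ctrl.camera_info(name): a dict with "intrinsics" (3x3 intrinsics, pixels), "R" (3x3) and "t" (3): a world point X has camera coordinates R X + t. Camera axes: x right, y down, z forward; pixel columns grow to the right and rows downward; lengths in mm; the calibration is good to about 2 mm. A picture is of the moment at which its call begins. camera_info takes no time and is no camera call.
- ctrl.close_job(): hands the job in; it is judged then, once.
The state is a dict: "t": time; "qpos": joint angles; "qvel": joint speeds; "joint_torque": joint torques, N m; "ee_pos": TCP position; "orientation": TCP orientation; "ft_force": force on the tool from outside, world axes, zero at the start; "moment": the same for the moment, N m; "width": finger opening in mm; "grasp_force": force on a finger pad.
Only numpy, scipy, OpenCV 4.12 (cv2) and the standard library are available. Lean on these libraries where they do the work, as an engineer would, in place of code of your own. Each camera call takes 0.05 s, during which the arm holds its last target. There are 200 camera calls.

## Task

Bring the round brass tag under the stylus of the tag-marking station: unlock the rotary table by turning the small knob beside it until it clicks open, turn the table by its T-handle, click by click, until the round tag sits under the stylus, then turn the knob back until it clicks locked. Do not force the table while it is locked. All tags stay lying in their nests; do not bump the marking head, and leave the other things on the counter where they are.

Things in the scene. Friction and masses are not known exactly. Their poses are not given: they have to be found in the camera images.
- station: Grey base plate of the marking station, 250 x 445 x 15 mm, fixed on the counter; origin on the rotary table's axis, at counter height, x and y along the plate's sides (plate from y = -210 to +235 mm). On it: the round aluminium table of 252 mm diameter (top face 56 mm above the counter), the marking head at -y and the lock knob at +y.
- turret (a joint): Angle of the rotary table, rad, positive counter-clockwise seen from above, turns without end both ways, 0 at the start. It has six click positions, pi/3 (60 degrees) apart, at 0, +-1.047, +-2.094, ...; in each one a nest stands exactly under the stylus. Between clicks it is sprung towards the nearest one (break-out about 0.2 N m). The lock blocks it.
- handle (a point): Middle of the black T-handle bar on the table's axis: bar 66 mm long (along the point's x axis), 14 mm thick (y), 34 mm high, from 84 to 118 mm above the counter; this point is at its centre, 101 mm above the counter. It turns with the table. Six nests lie round the axis, at 30, 90, 150, 210, 270 and 330 degrees from the point's x axis.
- lock (a joint): Angle of the black lock knob, rad: 0 = locked (white pointer line towards the rotary table), 1.571 = open, a quarter turn counter-clockwise seen from above. It clicks over half-way (about 0.1 N m) and springs to whichever end is nearer. It starts locked. Its bolt can only enter when the table stands at a click position.
- knob (a point): Middle of the lock knob's grip bar, on the knob's axis: bar 46 mm long (along the point's y axis), 14 mm thick (x), 34 mm high, from 86 to 120 mm above the counter; this point is at its centre, 103 mm above the counter, 190 mm from the table's axis along the station's +y. It turns with the knob.
- work (a point): The work position: point on the rotary table's top face straight below the stylus tip, 56 mm above the counter, 90 mm from the table's axis along the station's -y. Fixed; its axes are the station's. The nests are at 90 mm radius: round rims 56 mm inside, 62 mm outside, 4.5 mm high. The nest by the lock is empty at the start.
- head: Marking head: steel post 50 x 35 mm with a short arm and a stylus, fixed at the station's -y side over the work position, reaching inward to 77 mm from the table's axis; its top is 130 mm above the counter, the stylus tip 72 mm. Origin as station.
- tag_round: Brass tag, 6 mm thick, about 80 g, lying flat in a nest of the rotary table; origin at the centre of its underside, z up; a round disc of 52 mm diameter. It starts one or two clicks to either side of the work position.
- tag_square: Brass tag, 6 mm thick, about 80 g, lying flat in a nest of the rotary table; origin at the centre of its underside, z up; a square of 36 x 36 mm.
- tag_cross: Brass tag, 6 mm thick, about 80 g, lying flat in a nest of the rotary table; origin at the centre of its underside, z up; a cross of two 50 x 14 mm bars.
- tag_bar: Brass tag, 6 mm thick, about 80 g, lying flat in a nest of the rotary table; origin at the centre of its underside, z up; a bar of 18 x 48 mm.
- tag_done: Brass tag, 6 mm thick, about 80 g, lying flat in a nest of the rotary table; origin at the centre of its underside, z up; a bar of 18 x 48 mm, already marked, under the stylus at the start.
- tray: bystander, to be left where it is: gilt tray 106 x 166 x 14 mm.
- marker_tray: bystander, to be left where it is: marker pen, 120 mm, lying in the tray.
- marker: bystander, to be left where it is: black marker pen, 130 mm, 14 mm thick, lying in front of the station.
- pen_cup: bystander, to be left where it is: clear square cup, 65 x 65 x 95 mm, with pens up to 150 mm high.
- covers: bystander, to be left where it is: stack of dark leather covers, 100 x 145 x 25 mm.
- foil_roll: bystander, to be left where it is: metal roll standing on end, 60 mm diameter, 36 mm high.
- scissors: bystander, to be left where it is: scissors, 130 mm long.
- card_box: bystander, to be left where it is: clear open box of cards, 65 x 95 x 40 mm.
There are look-alikes about, which are no part of the job. Leave any black or green look-alike of the tag_round alone.

How it is judged:
By the outcome, as a careful person would: the job done as asked, in the order asked, and still so for the second after the job is handed in, with the robot touching nothing.
It also fails if it takes over 72 s, if anything falls off the work surface, if the arm or the gripper's body presses on something with over 40 N, if the wrist force passes 120 N, or if a joint passes its speed limit or range.

## Working session

There is one attempt and no reset: what is moved stays moved. The work goes in short steps, Python scripts to look and compute and a tool call to move; the robot and the scene stay as the last step left them, time stands still between calls to the robot, and variables do not carry over. Pictures are saved under pics/ and viewed, at most 10 in all, crops included, and the job is handed in when it is done.

Besides the shell and the picture viewer there is one more tool, called after "Emit:" by a JSON object that holds its "name" and its "arguments". servo_tool: Moves the arm, as the interface text tells. Its arguments: {"type":"object","properties":{"rows":{"type":"array","items":{"type":"array","items":{"type":"number"}}}},"required":["rows"]}

```bash
mkdir -p pics
python3 - <<'E'
from workcell import ctrl
import cv2,numpy as np
for n in("scene","top"):
    im,d=ctrl.get_image(n); cv2.imwrite(f"pics/{n}0.png",im[:,:,::-1]); np.save(f"pics/{n}0.npy",d)
    c=ctrl.camera_info(n); print(n,c)
o=ctrl.get_obs();print(o)
E
```

```text
scene {'intrinsics': array([[547.06817917,   0.        , 279.46240613],
       [  0.        , 547.06817917, 217.15883326],
       [  0.        ,   0.        ,   1.        ]]), 'R': array([[ 0.57001411,  0.82162745, -0.0035002 ],
       [ 0.55311496, -0.38687349, -0.73782975],
       [-0.60757531,  0.41863736, -0.67497778]]), 't': array([-360.9391585 , -215.9288294 , 1653.20465849])}
top {'intrinsics': array([[462.8881584 ,   0.        , 288.82491577],
       [  0.        , 462.8881584 , 205.08677329],
       [  0.        ,   0.        ,   1.        ]]), 'R': array([[ 0.00922873, -0.99987501, -0.01283716],
       [-0.99299296, -0.00765119, -0.11792558],
       [ 0.11781262,  0.01383551, -0.99293946]]), 't': array([  34.30373377,  594.9532365 , 1024.73258959])}
{'t': 0.1, 'qpos': array([ 1.10200783e+00,  4.23752817e-01,  1.63059232e+00, -3.62953158e-05,
        1.08856844e+00, -1.90057011e-02]), 'qvel': array([ 0.00082901,  0.00050958, -0.00269286,  0.00145764,  0.00021489,
        0.00066388]), 'joint_torque': array([ 7.78810590e-04, -5.45620251e+01, -2.74325895e+01,  6.45236811e-02,
        1.88090274e-02, -2.37445443e-05]), 'ee_pos': array([271.50192421, 562.41271563, 221.99501348]), 'orientation': array([-7.00486596e-01, -3.06220683e+00,  2.02550315e-03]), 'ft_force': array([ 0.01619228,  0.74151551, -0.54144506]), 'moment': array([ 0.04693429,  0.00468177, -0.03726452]), 'grasp_force': 0.0, 'width': 87.84271877080978}
```

View pics/scene0.png

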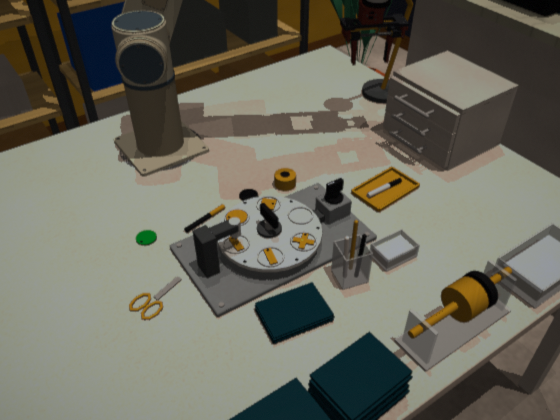

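View pics/top0.png

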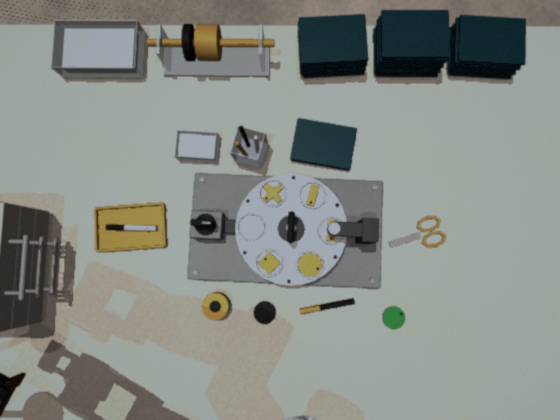

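Both pictures show the marking station. In top, the table is centred at about (291,229), the knob at (206,224) and the head at (370,230). Candidates for the round tag in top:
- brass disc in a nest at (310,264)
- black disc on the counter at (264,312)
- green disc on the counter at (394,317)

Only the brass disc lies in a nest and has the right colour. I'll confirm it in a crop while measuring.

```bash
cat > h.py <<'E'
from workcell import ctrl
import cv2,numpy as np
def ray(n,u,v,z):
    c=ctrl.camera_info(n);K,R,t=c["intrinsics"],c["R"],c["t"]
    d=R.T@np.linalg.inv(K)@np.array([u,v,1.]);o=-R.T@t
    return (o+d*(z-o[2])/d[2])[:2]
E
python3 - <<'E'
from h import *
im=cv2.imread("pics/top0.png");g=im.max(2)
cv2.imwrite("pics/crop0.png",cv2.resize(im[165:295,180:390],None,fx=3.8,fy=3.8,interpolation=cv2.INTER_CUBIC))
hsv=cv2.cvtColor(im,cv2.COLOR_BGR2HSV)
# plate: grey mid
m=((hsv[...,1]<40)&(g>70)&(g<135)).astype(np.uint8);m[:165]=0;m[295:]=0;m[:,:180]=0;m[:,392:]=0
m=cv2.morphologyEx(m,cv2.MORPH_OPEN,np.ones((3,3)))
c=max(cv2.findContours(m,0,2)[0],key=cv2.contourArea)
b=cv2.boxPoints(cv2.minAreaRect(c));W=np.array([ray("top",*p,15) for p in b]);print(b,W.round(1),np.linalg.norm(W-np.roll(W,1,0),axis=1))
print("centre",W.mean(0))
# white disc at z56 -> outline
w=((hsv[...,1]<60)&(g>150)).astype(np.uint8);w[:172]=0;w[288:]=0;w[:,:225]=0;w[:,:232]=0;w[:,352:]=0
c=max(cv2.findContours(w,0,2)[0],key=cv2.contourArea);h=cv2.convexHull(c)
P=np.array([ray("top",*p[0],56) for p in h],np.float32);print("table",cv2.minEnclosingCircle(P), cv2.fitEllipse(P))
for nm,(u0,u1,v0,v1),z in(("handle",(275,306,205,250),118),("knob",(185,225,208,242),120)):
    k=(g[v0:v1,u0:u1]<32).astype(np.uint8)
    c=max(cv2.findContours(k,0,2)[0],key=cv2.contourArea)+np.array([u0,v0]);r=cv2.minAreaRect(c);print(nm,r,ray("top",*r[0],z))
d=np.load("pics/top0.npy");print(d[212:240:3,195:220:3].round())
E
```

```text
[[187.42874 280.56653]
 [191.15677 172.45369]
 [273.71378 175.30048]
 [269.98575 283.41333]] [[420.7 270.9]
 [672.9 270.9]
 [667.4  75.8]
 [416.1  81.1]] [189.86512752 252.17218268 195.17488658 251.32761111]
centre [544.2692504  174.70163831]
table ((563.1558227539062, 13.572766304016113), 155.58566284179688) ((563.0923461914062, 19.40338134765625), (255.10882568359375, 311.241943359375), 55.456886291503906)
handle ((292.0, 227.0), (28.0, 8.0), 90.0) [538.58538829  31.09985097]
knob ((203.5, 224.0), (16.0, 23.0), 90.0) [543.20870806 217.08078566]
[[1031. 1030. 1029. 1026. 1031. 1033. 1032. 1031. 1031.]
 [1033. 1033. 1020. 1024. 1026. 1025. 1029. 1031. 1029.]
 [1027. 1025. 1020. 1024. 1021. 1018. 1019. 1029. 1028.]
 [ 972.  971.  974.  973.  974.  975. 1018. 1030. 1028.]
 [ 971.  972.    0.  972.  973.  972. 1001. 1029. 1027.]
 [1020. 1018. 1002. 1003. 1001.  994. 1017. 1025. 1025.]
 [1028. 1017. 1016. 1018. 1021. 1019. 1019. 1024. 1025.]
 [1026. 1017. 1016. 1016. 1015. 1015. 1023. 1025. 1027.]
 [1026. 1028. 1027. 1025. 1026. 1024. 1025. 1026. 1027.]
 [1074. 1074. 1069. 1057. 1049. 1044. 1032. 1029. 1029.]]
```

View pics/crop0.png

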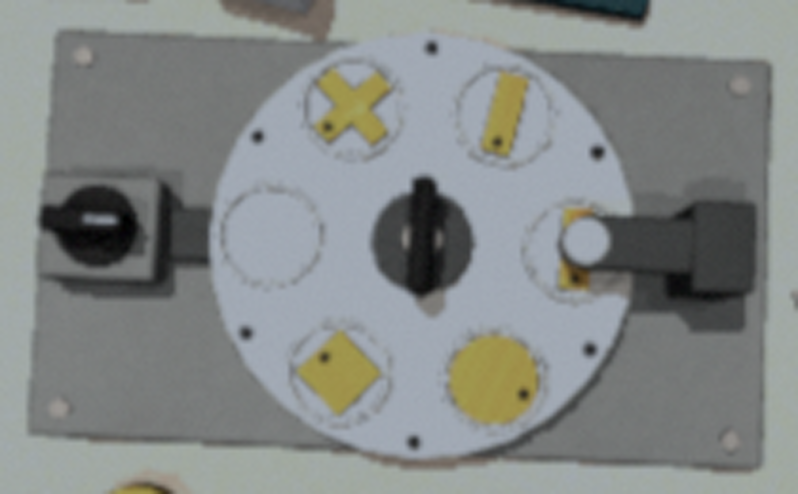

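The crop shows the round brass tag at crop (493,378), in the nest next to the stylus. One click counter-clockwise (+60°) brings it under. The handle bar is vertical at crop (424,237), and the knob bar is horizontal at about crop (87,219).

Run:
```python
from h import *
from scipy.spatial.transform import Rotation as Ro
d=np.load("pics/top0.npy")
c=ctrl.camera_info("top");K,R,t=c["intrinsics"],c["R"],c["t"]
v,u=np.mgrid[0:420,0:560];X=(np.stack([(u-K[0,2])/K[0,0]*d,(v-K[1,2])/K[1,1]*d,d],-1)-t)@R
def bar(sl,lo,hi):
    P=X[sl].reshape(-1,3);dd=d[sl].ravel();P=P[(P[:,2]>lo)&(P[:,2]<hi)&(dd>0)]
    r=cv2.minAreaRect(P[:,:2].astype(np.float32));print(len(P),r,np.median(P[:,2]))
    return np.array(r[0])
h=bar(np.s_[200:255,270:312],106,128);k=bar(np.s_[205:245,180:225],108,130)
print(h,k,k-h,np.linalg.norm(k-h),np.degrees(np.arctan2(-(k-h)[0],(k-h)[1])))
# plate corners (screws in crop)
S=[(83,55),(740,85),(731,440),(58,408)]
W=np.array([ray("top",180+x/3.8-.4,165+y/3.8-.4,15) for x,y in S]);print(W.round(1),W.mean(0))
for a,b in((1,0),(2,3)):
    e=W[b]-W[a];print("yaw",np.degrees(np.arctan2(-e[0],e[1])))
for n,uv in(("handle",((424,178),(423,295))),):
    print([ray("top",180+x/3.8-.4,165+y/3.8-.4,118) for x,y in uv])
print([ray("top",180+x/3.8-.4,165+y/3.8-.4,120) for x,y in((40,218),(130,220))])
o=ctrl.get_obs();print(Ro.from_rotvec(o["orientation"]).as_matrix().round(3))
```

```text
201 ((538.8381958007812, 34.9228515625), (13.87101936340332, 63.57891082763672), 87.88516998291016) 116.83761240510016
150 ((545.9319458007812, 224.11471557617188), (45.11983871459961, 13.873652458190918), 86.7500991821289) 119.00720114619114
[538.8381958   34.92285156] [545.9319458  224.11471558] [  7.09375    189.19186401] 189.32480740259638 -2.1472996718467794
[[ 657.2  246.1]
 [ 641.3 -160.1]
 [ 425.2 -152. ]
 [ 440.4  254.4]] [541.03671108  47.11503445]
yaw -2.241447950680919
yaw -2.137624120276485
[array([571.39733864,  33.10623049]), array([506.67993829,  33.09790488])]
[array([547.2572384 , 245.40656793]), array([546.55672877, 195.46085187])]
[[-0.901  0.435 -0.001]
 [ 0.435  0.901 -0.001]
 [-0.    -0.001 -1.   ]]
```

Emit:
{"name": "servo_tool", "arguments": {"rows": [[0, 0, 0.1, -0.1, -0.15, 0, 50], [0, 0, 0.2, -0.2, -0.3, 0, 50], [0, 0, 0.3, -0.3, -0.45, 0, 50], [0, 0, 0.4, -0.4, -0.6, 0, 50], [0, 0, 0.5, -0.5, -0.74, 0, 50], [0, 0, 0.6, -0.57, -0.83, 0, 50], [0, 0, 0.7, -0.57, -0.83, 0, 50], [0, 0, 0.773, -0.57, -0.83, 0, 50], [0, 0, 0.773, -0.57, -0.83, 0, 50], [0, 0, 0.773, -0.57, -0.83, 0, 50]]}}

```text
t: 1.35
ee_pos: [302.1, 363.7, 222.5]
orientation: [2.261, 2.181, -0.001]
ft_force: [-0.6, 1.3, -0.1]
width: 49.9
grasp_force: 0.0
```

Emit:
{"name": "servo_tool", "arguments": {"rows": [[0, 0, 0, -0.13, 0.19, 0, 50], [0, 0, 0, -0.26, 0.38, 0, 50], [0, 0, 0, -0.39, 0.57, 0, 50], [0, 0, 0, -0.52, 0.76, 0, 50], [0, 0, 0, -0.65, 0.95, 0, 50], [0, 0, 0, -0.65, 0.95, 0, 50], [0, 0, 0, -0.65, 0.95, 0, 50]]}}

```text
t: 2.22
ee_pos: [486.4, 226.6, 222.3]
orientation: [-2.263, -2.178, 0.002]
ft_force: [-0.1, 0.3, 0.2]
width: 50.0
grasp_force: 0.0
```

Emit:
{"name": "servo_tool", "arguments": {"rows": [[0, 0, 0, 0, 0.15, 0, 50], [0, 0, 0, 0, 0.295, 0, 50], [0, 0, 0, 0, 0.295, 0.15, 50], [0, 0, 0, 0, 0.295, 0.3, 50], [0, 0, 0, 0, 0.295, 0.4, 50], [0, 0, 0, 0, 0.295, 0.5, 50], [0, 0, 0, 0, 0.295, 0.5, 50]]}}

```text
t: 3.1
ee_pos: [543.8, 225.0, 121.3]
orientation: [-2.26, -2.18, 0.005]
ft_force: [1.2, 0.6, 0.1]
width: 50.0
grasp_force: 0.0
```

Run:
```python
from h import *
a=ctrl.get_image("scene")[0][:,:,::-1]
cv2.imwrite("pics/s1.png",cv2.resize(a[150:260,280:400],None,fx=5,fy=5,interpolation=2))
print(ctrl.get_obs()["ee_pos"])
```

```text
[544.79919337 225.10437033 122.45117716]
```

View pics/s1.png

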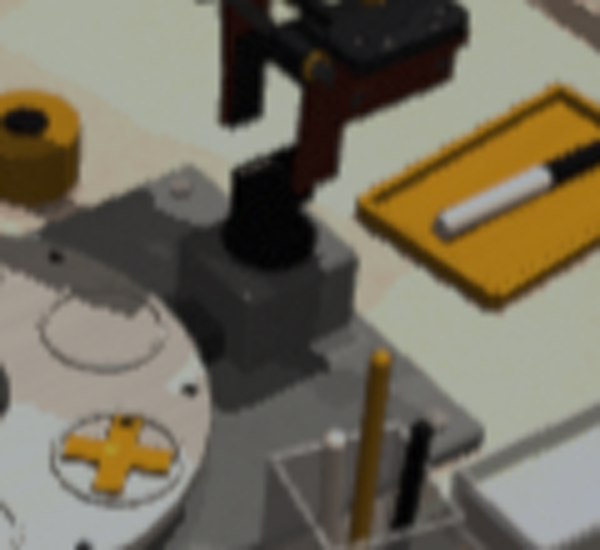

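The fingers, at crop (240,100) and (320,150), straddle the knob bar at (265,180). I'll go down and close.

Emit:
{"name": "servo_tool", "arguments": {"rows": [[0, 0, 0, 0, 0.005, 0.07, 50], [0, 0, 0, 0, 0.005, 0.145, 50], [0, 0, 0, 0, 0.005, 0.145, 24], [0, 0, 0, 0, 0.005, 0.145, 20], [0, 0, 0, 0, 0.005, 0.145, 17], [0, 0, 0, 0, 0.005, 0.145, 10], [0, 0, 0, 0, 0.005, 0.145, 10], [0, 0, 0, 0, 0.005, 0.145, 10]]}}

```text
t: 4.15
ee_pos: [546.3, 224.3, 94.1]
orientation: [-2.263, -2.178, 0.001]
ft_force: [-4.9, 0.8, 5.2]
width: 14.2
grasp_force: 30.0
```

Emit:
{"name": "servo_tool", "arguments": {"rows": [[0, 0, -0.06, 0, 0.005, 0, 10], [0, 0, -0.12, 0, 0.005, 0, 10], [0, 0, -0.18, 0, 0.005, 0, 10], [0, 0, -0.24, 0, 0.005, 0, 10], [0, 0, -0.3, 0, 0.005, 0, 10], [0, 0, -0.36, 0, 0.005, 0, 10], [0, 0, -0.42, 0, 0.005, 0, 10], [0, 0, -0.48, 0, 0.005, 0, 10], [0, 0, -0.52, 0, 0.005, 0, 10]]}}

```text
t: 5.28
ee_pos: [545.2, 223.9, 94.0]
orientation: [-1.261, -2.873, 0.005]
ft_force: [-12.6, -0.5, 16.3]
width: 14.2
grasp_force: 30.0
```

Emit:
{"name": "servo_tool", "arguments": {"rows": [[0, 0, -0.06, 0, 0, 0, 10], [0, 0, -0.12, 0, 0, 0, 10], [0, 0, -0.18, 0, 0, 0, 10], [0, 0, -0.24, 0, 0, 0, 10], [0, 0, -0.3, 0, 0, 0, 10], [0, 0, -0.36, 0, 0, 0, 10], [0, 0, -0.42, 0, 0, 0, 10], [0, 0, -0.48, 0, 0, 0, 10], [0, 0, -0.52, 0, 0, 0, 10], [0, 0, -0.52, 0, 0, 0, 10]]}}

```text
t: 6.52
ee_pos: [544.7, 222.8, 94.0]
orientation: [-0.076, -3.134, 0.005]
ft_force: [-13.1, -5.1, 14.9]
width: 13.8
grasp_force: 30.0
```

Run:
```python
from workcell import ctrl
o=ctrl.get_obs();print(o["moment"],o["qpos"])
```

```text
[-0.78570277  2.31715555 -0.05120272] [ 3.68163075e-01  5.45753176e-01  1.78438362e+00 -2.73407250e-04
  8.18718420e-01 -1.15392866e+00]
```

Emit:
{"name": "servo_tool", "arguments": {"rows": [[0, 0, 0, 0, 0, 0, 30], [0, 0, 0, 0, 0, 0, 50], [0, 0, 0, 0, 0, 0, 50], [0, 0, 0, 0, 0, -0.15, 50], [0, 0, 0, 0, 0, -0.3, 50], [0, 0, 0, 0, 0, -0.4, 50], [0, 0, 0, 0, 0, -0.4, 50]]}}

```text
t: 7.4
ee_pos: [549.2, 224.7, 175.1]
orientation: [0.077, 3.137, 0.002]
ft_force: [-0.6, -0.8, -0.4]
width: 50.3
grasp_force: 0.0
```

Emit:
{"name": "servo_tool", "arguments": {"rows": [[0, 0, 0.1, -0.015, -0.15, 0, 50], [0, 0, 0.2, -0.015, -0.3, 0, 50], [0, 0, 0.3, -0.015, -0.45, 0, 50], [0, 0, 0.4, -0.015, -0.6, 0, 50], [0, 0, 0.5, -0.015, -0.75, 0, 50], [0, 0, 0.6, -0.015, -0.9, 0, 50], [0, 0, 0.7, -0.015, -0.945, 0, 50], [0, 0, 0.8, -0.015, -0.945, 0, 50], [0, 0, 0.9, -0.015, -0.945, 0, 50], [0, 0, 1, -0.015, -0.945, 0, 50]]}}

```text
t: 8.65
ee_pos: [541.1, 35.1, 172.3]
orientation: [-2.202, -2.239, 0.002]
ft_force: [-0.7, -0.9, -0.3]
width: 49.9
grasp_force: 0.0
```

Emit:
{"name": "servo_tool", "arguments": {"rows": [[0, 0, 0.1, 0, 0, 0, 50], [0, 0, 0.2, 0, 0, 0, 50], [0, 0, 0.3, 0, 0, 0, 50], [0, 0, 0.4, 0, 0, 0, 50], [0, 0, 0.5, 0, 0, 0, 50], [0, 0, 0.6, 0, 0, 0, 50], [0, 0, 0.7, 0, 0, 0, 50], [0, 0, 0.8, 0, 0, 0, 50], [0, 0, 0.9, 0, 0, 0, 50], [0, 0, 1, 0, 0, 0, 50]]}}

```text
t: 9.9
ee_pos: [541.1, 35.3, 172.3]
orientation: [3.139, 0.137, -0.003]
ft_force: [-0.3, -0.6, 0.5]
width: 50.1
grasp_force: 0.0
```

Run:
```python
from h import *
from scipy.spatial.transform import Rotation as Ro
a=ctrl.get_image("scene")[0][:,:,::-1]
cv2.imwrite("pics/s2.png",cv2.resize(a[150:290,190:400],None,fx=3.8,fy=3.8,interpolation=2))
o=ctrl.get_obs();print(o["ee_pos"],o["qpos"],Ro.from_rotvec(o["orientation"]).as_matrix().round(3))
```

```text
[541.11910697  35.26028819 172.35474898] [ 4.31251685e-02  3.70223931e-01  1.85115709e+00 -4.51955477e-06
  9.21885958e-01  1.53236377e+00] [[ 0.997  0.081 -0.002]
 [ 0.081 -0.997 -0.   ]
 [-0.002 -0.    -1.   ]]
```

View pics/s2.png

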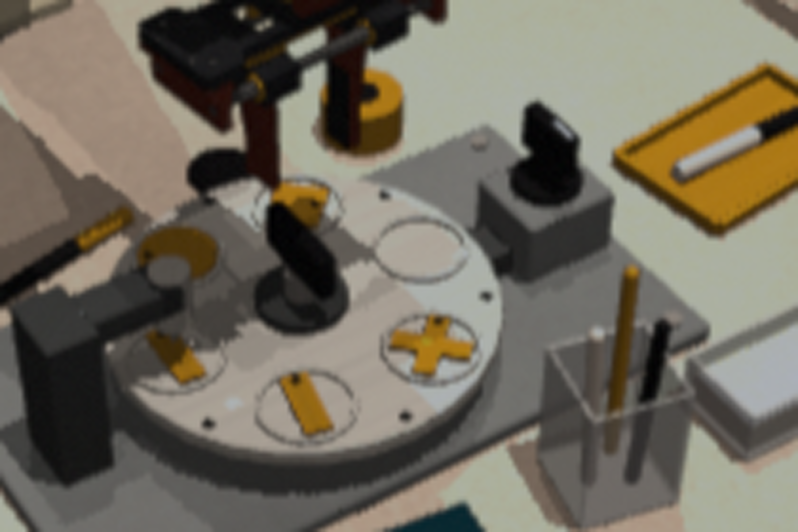

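The pointer bar of the knob, at crop (550,150), now lies parallel to the handle bar, so the lock is open. The gripper is above the handle at crop (300,250). Next I go down and grip the handle.

Emit:
{"name": "servo_tool", "arguments": {"rows": [[0, 0, 0.08, -0.015, 0.005, 0.1, 50], [0, 0, 0.08, -0.015, 0.005, 0.2, 50], [0, 0, 0.08, -0.015, 0.005, 0.3, 50], [0, 0, 0.08, -0.015, 0.005, 0.395, 50], [0, 0, 0.08, -0.015, 0.005, 0.395, 24], [0, 0, 0.08, -0.015, 0.005, 0.395, 19], [0, 0, 0.08, -0.015, 0.005, 0.395, 10], [0, 0, 0.08, -0.015, 0.005, 0.395, 10], [0, 0, 0.08, -0.015, 0.005, 0.395, 10]]}}

```text
t: 11.08
ee_pos: [539.2, 32.7, 95.3]
orientation: [3.139, -0.043, 0.002]
ft_force: [0.1, -8.6, 1.7]
width: 13.9
grasp_force: 30.0
```

Emit:
{"name": "servo_tool", "arguments": {"rows": [[0, 0, -0.04, 0, 0.006, 0, 10], [0, 0, -0.08, 0, 0.006, 0, 10], [0, 0, -0.12, 0, 0.006, 0, 10], [0, 0, -0.16, 0, 0.006, 0, 10], [0, 0, -0.2, 0, 0.006, 0, 10], [0, 0, -0.24, 0, 0.006, 0, 10], [0, 0, -0.28, 0, 0.006, 0, 10], [0, 0, -0.32, 0, 0.006, 0, 10], [0, 0, -0.36, 0, 0.006, 0, 10], [0, 0, -0.4, 0, 0.006, 0, 10]]}}

```text
t: 12.32
ee_pos: [539.2, 32.7, 95.3]
orientation: [3.012, 0.89, 0.002]
ft_force: [-0.0, -1.3, 1.0]
width: 13.6
grasp_force: 30.0
```

Emit:
{"name": "servo_tool", "arguments": {"rows": [[0, 0, -0.04, 0, 0, 0, 10], [0, 0, -0.08, 0, 0, 0, 10], [0, 0, -0.12, 0, 0, 0, 10], [0, 0, -0.16, 0, 0, 0, 10], [0, 0, -0.2, 0, 0, 0, 10], [0, 0, -0.24, 0, 0, 0, 10], [0, 0, -0.28, 0, 0, 0, 10], [0, 0, -0.298, 0, 0, 0, 10], [0, 0, -0.298, 0, 0, 0, 10], [0, 0, -0.298, 0, 0, 0, 10]]}}

```text
t: 13.58
ee_pos: [539.2, 32.8, 95.3]
orientation: [2.743, 1.531, 0.001]
ft_force: [-0.8, -1.9, 5.9]
width: 13.6
grasp_force: 30.0
```

Run:
```python
from h import *
from scipy.spatial.transform import Rotation as Ro
o=ctrl.get_obs();print(o["ee_pos"],o["moment"],Ro.from_rotvec(o["orientation"]).as_matrix().round(3))
```

```text
[539.19636295  32.75876483  95.31870975] [-0.22849722  0.20803939 -0.14136639] [[ 0.525  0.851  0.001]
 [ 0.851 -0.525  0.   ]
 [ 0.001  0.001 -1.   ]]
```

Emit:
{"name": "servo_tool", "arguments": {"rows": [[0, 0, 0, 0, 0, 0, 30], [0, 0, 0, 0, 0, 0, 50], [0, 0, 0, 0, 0, 0, 50], [0, 0, 0, 0, 0, -0.15, 50], [0, 0, 0, 0, 0, -0.3, 50], [0, 0, 0, 0, 0, -0.4, 50], [0, 0, 0, 0, 0, -0.4, 50]]}}

```text
t: 14.45
ee_pos: [539.8, 32.9, 176.0]
orientation: [2.741, 1.532, 0.004]
ft_force: [-0.4, 1.0, 0.2]
width: 50.0
grasp_force: 0.0
```

Emit:
{"name": "servo_tool", "arguments": {"rows": [[0, 0, -0.1, 0.12, -0.07, 0, 50], [0, 0, -0.2, 0.24, -0.14, 0, 50], [0, 0, -0.3, 0.36, -0.21, 0, 50], [0, 0, -0.4, 0.48, -0.28, 0, 50], [0, 0, -0.5, 0.6, -0.35, 0, 50], [0, 0, -0.6, 0.72, -0.42, 0, 50], [0, 0, -0.7, 0.825, -0.475, 0, 50], [0, 0, -0.8, 0.825, -0.475, 0, 50], [0, 0, -0.9, 0.825, -0.475, 0, 50], [0, 0, -1, 0.825, -0.475, 0, 50]]}}

```text
t: 15.7
ee_pos: [543.5, 223.0, 173.0]
orientation: [-0.954, -2.992, 0.002]
ft_force: [0.4, 0.0, -0.4]
width: 49.8
grasp_force: 0.0
```

Emit:
{"name": "servo_tool", "arguments": {"rows": [[0, 0, -0.1, 0, 0, 0, 50], [0, 0, -0.2, 0, 0, 0, 50], [0, 0, -0.3, 0, 0, 0, 50], [0, 0, -0.39, 0, 0, 0, 50], [0, 0, -0.39, 0, 0, 0, 50], [0, 0, -0.39, 0, 0, 0, 50]]}}

```text
t: 16.45
ee_pos: [543.9, 223.0, 173.9]
orientation: [-0.063, -3.14, 0.001]
ft_force: [-0.3, -0.0, -0.2]
width: 49.8
grasp_force: 0.0
```

Run:
```python
from h import *
from scipy.spatial.transform import Rotation as Ro
a=ctrl.get_image("scene")[0][:,:,::-1]
cv2.imwrite("pics/s3.png",cv2.resize(a[150:290,190:400],None,fx=3.8,fy=3.8,interpolation=2))
o=ctrl.get_obs();print(o["ee_pos"],o["qpos"],Ro.from_rotvec(o["orientation"]).as_matrix().round(3))
```

```text
[544.01259646 223.05422696 174.0903999 ] [ 3.68868799e-01  4.29383169e-01  1.74955354e+00  4.65276247e-06
  9.63507853e-01 -1.16257284e+00] [[-0.999  0.039 -0.001]
 [ 0.039  0.999 -0.   ]
 [ 0.001 -0.    -1.   ]]
```

View pics/s3.png

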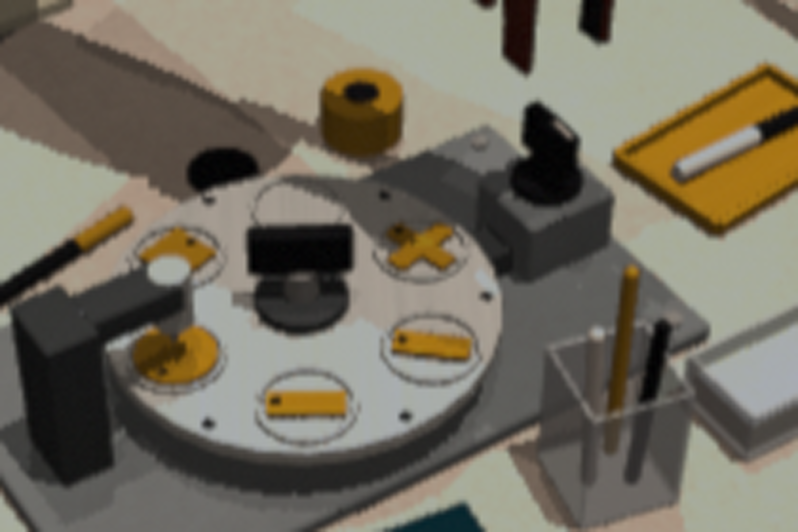

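The round tag, at crop (175,352), is under the stylus and every tag lies in its nest. Now I lock the table.

Emit:
{"name": "servo_tool", "arguments": {"rows": [[0, 0, 0, -0.005, 0, 0.1, 50], [0, 0, 0, -0.005, 0, 0.2, 50], [0, 0, 0, -0.005, 0, 0.3, 50], [0, 0, 0, -0.005, 0, 0.4, 50], [0, 0, 0, -0.005, 0, 0.4, 24], [0, 0, 0, -0.005, 0, 0.4, 19], [0, 0, 0, -0.005, 0, 0.4, 10], [0, 0, 0, -0.005, 0, 0.4, 10], [0, 0, 0, -0.005, 0, 0.4, 10]]}}

```text
t: 17.62
ee_pos: [545.8, 222.7, 95.5]
orientation: [0.058, 3.14, -0.001]
ft_force: [0.3, -3.7, 5.6]
width: 13.9
grasp_force: 30.0
```

Emit:
{"name": "servo_tool", "arguments": {"rows": [[0, 0, 0.06, 0, 0, 0, 10], [0, 0, 0.12, 0, 0, 0, 10], [0, 0, 0.18, 0, 0, 0, 10], [0, 0, 0.24, 0, 0, 0, 10], [0, 0, 0.3, 0, 0, 0, 10], [0, 0, 0.36, 0, 0, 0, 10], [0, 0, 0.42, 0, 0, 0, 10], [0, 0, 0.48, 0, 0, 0, 10], [0, 0, 0.52, 0, 0, 0, 10]]}}

```text
t: 18.75
ee_pos: [545.9, 222.9, 95.5]
orientation: [1.251, 2.88, 0.001]
ft_force: [1.1, -3.8, 1.9]
width: 14.0
grasp_force: 30.0
```

Emit:
{"name": "servo_tool", "arguments": {"rows": [[0, 0, 0.06, 0, 0, 0, 10], [0, 0, 0.12, 0, 0, 0, 10], [0, 0, 0.18, 0, 0, 0, 10], [0, 0, 0.24, 0, 0, 0, 10], [0, 0, 0.3, 0, 0, 0, 10], [0, 0, 0.36, 0, 0, 0, 10], [0, 0, 0.42, 0, 0, 0, 10], [0, 0, 0.48, 0, 0, 0, 10], [0, 0, 0.52, 0, 0, 0, 10], [0, 0, 0.52, 0, 0, 0, 10]]}}

```text
t: 20.0
ee_pos: [546.1, 223.0, 95.5]
orientation: [2.25, 2.191, 0.002]
ft_force: [1.0, -3.6, 6.1]
width: 14.0
grasp_force: 30.0
```

Emit:
{"name": "servo_tool", "arguments": {"rows": [[0, 0, 0, 0, 0, 0, 30], [0, 0, 0, 0, 0, 0, 50], [0, 0, 0, 0, 0, 0, 50], [0, 0, 0, 0, 0, -0.15, 50], [0, 0, 0, 0, 0, -0.3, 50], [0, 0, 0, 0, 0, -0.45, 50], [0, 0, 0, 0, 0, -0.6, 50], [0, 0, 0, 0, 0, -0.6, 50]]}}

```text
t: 21.0
ee_pos: [546.6, 223.8, 216.8]
orientation: [2.249, 2.191, 0.007]
ft_force: [-0.9, -0.4, -0.7]
width: 50.0
grasp_force: 0.0
```

Emit:
{"name": "servo_tool", "arguments": {"rows": [[0, 0, 0, 0.1, -0.15, 0, 50], [0, 0, 0, 0.2, -0.3, 0, 50], [0, 0, 0, 0.3, -0.45, 0, 50], [0, 0, 0, 0.4, -0.6, 0, 50], [0, 0, 0, 0.4, -0.75, 0, 50], [0, 0, 0, 0.4, -0.75, 0, 50]]}}

```text
t: 21.75
ee_pos: [395.2, 306.6, 213.3]
orientation: [-2.248, -2.194, 0.005]
ft_force: [0.0, -0.6, 0.3]
width: 49.9
grasp_force: 0.0
```

Run:
```python
from h import *
b=ctrl.get_image("top")[0][:,:,::-1]
cv2.imwrite("pics/t4.png",cv2.resize(b[150:330,170:410],None,fx=3.3,fy=3.3,interpolation=2))
o=ctrl.get_obs();print(o["ee_pos"],o["t"])
```

```text
[396.78293931 306.94178751 213.81420484] 21.8
```

View pics/t4.png

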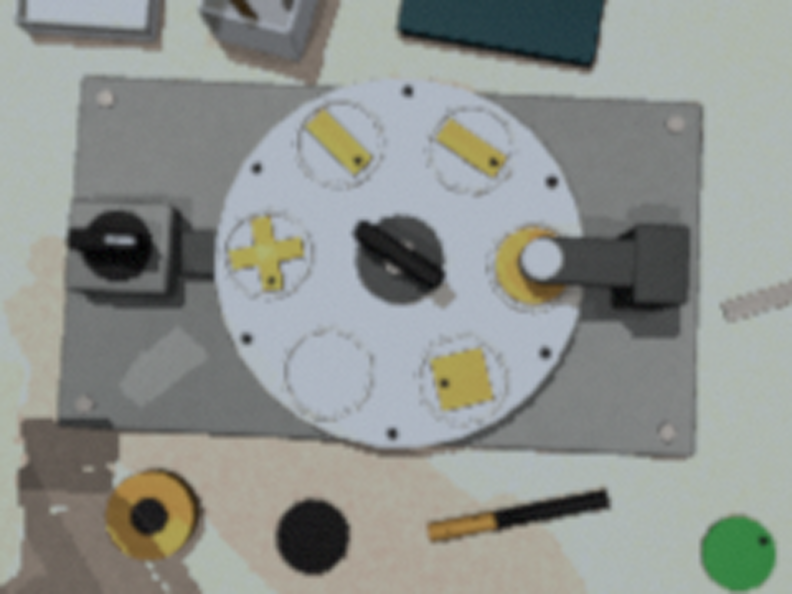

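The round tag, at crop (525,265), is under the stylus. The knob bar, at (110,240), is back in line with the table, with its white pointer towards it, and nothing else has been disturbed. I'm handing the job in.

```bash
python3 -c "
from workcell import ctrl
print(ctrl.close_job())"
```

```text
the job is handed in; nothing more can be done
None
```

The job is handed in: I unlocked the table, turned it one click counter-clockwise so the round brass tag sits under the stylus, and turned the knob back to locked, all in about 22 s; the last top picture shows the other tags in their nests.

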